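Set four samples in their fitting nests

ROBOT

A 6-joint arm with a two-finger parallel gripper is mounted at the origin on a cart in front of the work surface, level with it; the furniture and walls round the work are solid. World frame = base frame: x ahead of the robot, y to its left, z up, the work surface at z = 0. Lengths are in m, angles in rad, forces in N, time in s.
With the tool pointing down it reaches from about 0.375 to 0.9 m from the base axis. Payload 3.1 kg.
Tool frame: the origin (TCP) lies midway between the tips of the shut fingers; the grasp point (between the pads) lies 19 mm behind it (manip.hold_point_z is the distance from the TCP to the grasp point, in m); x points along the fingers, y is the direction in which the jaws open and shut, and the axes are right-handed (so a half turn about x gives the same grasp; the last joint's range is limited). The gripper opens to 85 mm and grips with 20 to 120 N. Pads are 22 mm wide; open, the fingers measure 114 mm over their backs; the gripper's body (76 mm by 85 mm) begins 54 mm behind the grasp point. The pads swing forward as they close: fully open they stand 13 mm farther back than shut.
Start: joints at [1.147, 0.527, 1.433, -0, 1.181, -0.178], TCP at [0.152, 0.606, 0.231] pointing down, gripper open.
Joint ranges: [-3.08, 3.08], [-0.75, 2.2], [0.22, 2.44], [-1.43, 4.57], [0, 2.65], [-2.85, 2.85]. Speed limits (rad/s): [2.79, 2.79, 3.14, 3.14, 3.14, 3.14].

INTERFACE

Orientations are given as a unit quaternion [x, y, z, w].
In Python, from station import manip, snapshot gives the robot as it stands.
- The arm moves only by the tool play_rows, never from a script. Its argument "series" is a list of rows, each a list of 4 numbers: the shift along the tool's x, y, z in m, then the turn about the tool's x in degrees. In form: [[tx, ty, tz, spin], ...]. A call has 1 to 20 rows; each row is the pose to reach, as a shift and turn from the pose measured when the call began, along the tool's axes at that moment; what a row does not reach only later rows make up. A row lasts 1/10 s, in which the tool goes at most 50 mm and 8.59 degrees, less where a joint would pass 70% of its speed; a pose out of reach is approached as far as the arm can. A call with a gripper value outside its range is refused whole. "claw" is the opening in per cent of the stroke, from 0 (shut) to 100 (fully open), set as the call begins (left out, the last holds). The fingers move at their own pace and stop on an object; "force" is the grip in N (left out, the last holds). Time passes only in rows, so rows that repeat a pose let the fingers close. It gives the time, the measured TCP pose, the force and the opening at its end, in the units of the state.
- manip.sense(): the state, without advancing time (a new reading comes with each control period).
- snapshot(name): name is "side" or "top" or "wrist"; returns a dict with "image" (400x640x3 uint8, blue, green, red), "depth" (400x640 float32, m along the optical axis (not along the pixel's ray), 0 where there is no reading), "fov_y" (degrees; the focal length in pixels is half the picture's height over the tangent of half this angle, whatever the lens; pixels are square), "cx", "cy" (the principal point, pixels), "R" (3x3) and "t" (3): a world point X has camera coordinates R X + t. Camera axes: x right, y down, z forward; pixel columns grow to the right and rows downward; lengths in m; the calibration is good to about 2 mm. A picture is of the moment at which its call begins.
- manip.sign_off(): hands the job in, once; it reports no verdict.
The state is a dict: "t": time; "q": joint angles; "qd": joint speeds; "tau": joint torques, N m; "tcp_pos": TCP position; "tool_rot": TCP orientation; "force": force on the tool from outside, world axes, zero at the start; "ft_torque": the same for the moment, N m; "finger_gap": opening from 0.0 (shut) to 1.0 (fully open).
Only numpy, scipy, OpenCV 4.12 (cv2) and the standard library are available. Lean on these libraries where they do the work, as an engineer would, in place of code of your own. Each camera call takes 0.05 s, during which the arm holds its last target.

TASK

Stand the four samples due for the storage test - the white tube, the amber dropper bottle, the oval roll-on bottle and the jar with the white lid - upright on the floor of the four grey nests: the thinnest sample in the narrowest nest and so on up to the jar in the widest. Leave the spray vial and the small orange bottle standing where they are; they are not part of the test.

Things in the scene. Friction and masses are not known exactly. Their poses are not given: they have to be found in the camera images.
- stick: white tube with white cap, plain cylinder 21 mm across, 72 mm tall, 20 to 42 g. Stands upright on the worktop, loose. Origin: centre of its underside; z up along it.
- dropper: amber dropper bottle: round body 33 mm across up to 65 mm height, then a dark collar 24 mm across (to 77 mm) and a black rubber teat 13 mm across; 102 mm tall in all, 50 to 100 g. Stands upright on the worktop, loose. Origin: centre of its underside; z up along it.
- rollon: oval roll-on bottle, dark blue and white with a tall tan cap: 36 mm thick (along its x) by 42 mm wide (along its y), 106 mm tall, upright sides all the way to the cap's rounded top, 55 to 110 g. Stands upright on the worktop, loose. Origin: centre of its underside; z up along it.
- lidded_jar: clear jar with white screw lid (fixed on): 60 mm across at its widest, lid 57 mm across, 80 mm tall, 140 to 275 g. Stands upright on the worktop, loose. Origin: centre of its underside; z up along it.
- nest_1: The narrowest of four grey round holders of the same kind (upright cup, black rubber disc on the inner floor, fixed to the worktop). Bore 33 mm across, flared to 41 mm at the mouth; outside 49 mm; 20 mm high, inner floor 4 mm above the worktop. It takes the white tube. Origin: centre of its underside, on the worktop; z up.
- nest_2: The second narrowest of four grey round holders of the same kind (upright cup, black rubber disc on the inner floor, fixed to the worktop). Bore 44 mm across, flared to 52 mm at the mouth; outside 60 mm; 20 mm high, inner floor 4 mm above the worktop. It takes the dropper bottle. Origin: centre of its underside, on the worktop; z up.
- nest_3: The second widest of four grey round holders of the same kind (upright cup, black rubber disc on the inner floor, fixed to the worktop). Bore 57 mm across, flared to 65 mm at the mouth; outside 73 mm; 20 mm high, inner floor 4 mm above the worktop. It takes the roll-on bottle. Origin: centre of its underside, on the worktop; z up.
- nest_4: The widest of four grey round holders of the same kind (upright cup, black rubber disc on the inner floor, fixed to the worktop). Bore 74 mm across, flared to 82 mm at the mouth; outside 90 mm; 20 mm high, inner floor 4 mm above the worktop. It takes the lidded jar. Origin: centre of its underside, on the worktop; z up.
- spray_vial: bystander: slim clear vial with yellow fill, tan collar and white cap, 20 mm across, 76 mm tall; not part of the job, leave standing. Stands upright on the worktop, loose. Origin: centre of its underside; z up along it.
- orange_bottle: bystander: small bottle with pale orange fill and ribbed light metal cap, 36 mm across, 75 mm tall; not part of the job, leave standing. Stands upright on the worktop, loose. Origin: centre of its underside; z up along it.
There are look-alikes about, which are no part of the job. Leave any red look-alike of the lidded_jar alone.

How it is judged:
By the outcome, as a careful person would: the job done as asked, in the order asked, and still so for the second after the job is handed in, with the robot touching nothing.
It also fails if it takes over 120 s, if anything falls off the work surface, if the arm or the gripper's body presses on something with over 40 N, if the wrist force passes 120 N, or if a joint passes its speed limit or range.

## Working session

There is one attempt and no reset: what is moved stays moved. The work goes in short steps, Python scripts to look and compute and a tool call to move; the robot and the scene stay as the last step left them, time stands still between calls to the robot, and variables do not carry over. Pictures are saved under pics/ and viewed, and the job is handed in when it is done.

Besides the shell and the picture viewer there is one more tool, called as name(argument=value, ...), one argument or row to a line, values as JSON. play_rows: Moves the arm, as the interface text tells. Its arguments: {"type":"object","properties":{"series":{"type":"array","items":{"type":"array","items":{"type":"number"}}},"claw":{"type":"number"},"force":{"type":"number"}},"required":["series"]}

```bash
ls; mkdir -p pics; cat > h.py <<'E'
import numpy as np,cv2
from station import manip,snapshot
def save(n,f):
    s=snapshot(n); cv2.imwrite(f'pics/{f}.png',s['image']); np.savez(f'pics/{f}.npz',**{k:np.array(v) for k,v in s.items()}); return s
def load(f): return dict(np.load(f'pics/{f}.npz'))
def foc(s): return s['image'].shape[0]/2/np.tan(np.radians(float(s['fov_y']))/2)
def cloud(s):
    d=s['depth'];h,w=d.shape;u,v=np.meshgrid(np.arange(w),np.arange(h));f=foc(s)
    P=np.stack([(u-s['cx'])/f*d,(v-s['cy'])/f*d,d],-1)
    X=(P-s['t'])@s['R']; X[d==0]=np.nan; return X
E
python3 - <<'E'
from h import *
for n in ['side','top','wrist']:
    s=save(n,n+'0'); print(n,s['fov_y'],s['cx'],s['cy'],s['R'],s['t'])
print(manip.sense(),manip.hold_point_z)
E
```

```text
pics
side 43.76575709229696 319.2935285282148 202.61157593255268 [[ 0.82550517 -0.56423276 -0.01351293]
 [-0.35984968 -0.50773441 -0.78276048]
 [ 0.43479813  0.65103545 -0.62217636]] [-0.47786921  0.23339484  1.12817308]
top 51.537994513318026 316.3561626658091 196.58610728977823 [[ 0.02726451 -0.99962274 -0.00332098]
 [-0.9732198  -0.02578549 -0.22842578]
 [ 0.22825397  0.00945996 -0.97355566]] [-0.00404621  0.57461935  1.04431114]
wrist 70.23884009544757 319.44895654032547 199.03775256155797 [[ 2.43362131e-01  9.69935435e-01 -3.53517270e-04]
 [ 9.26597779e-01 -2.32380714e-01  2.95661562e-01]
 [ 2.86690475e-01 -7.22803960e-02 -9.55292686e-01]] [-0.62525948 -0.03808956  0.38115886]
{'t': 0.15, 'q': array([ 1.14650563e+00,  5.28226573e-01,  1.43361925e+00, -2.46008256e-05,
        1.18138352e+00, -1.78502806e-01]), 'qd': array([-7.43551180e-05, -3.88718497e-03, -1.64120897e-03, -1.33305813e-03,
       -8.71799478e-04,  6.63178193e-04]), 'tau': array([ 7.55608817e-04, -4.42741442e+01, -1.78275543e+01, -2.61804707e-04,
        5.63265159e-03, -1.34258991e-05]), 'tcp_pos': array([0.15182567, 0.60571324, 0.23057084]), 'tool_rot': array([ 0.0861223 ,  0.70193807, -0.08723222,  0.70160988]), 'force': array([ 0.51626448, -1.44649815,  0.41383077]), 'ft_torque': array([ 0.01384711,  0.05035405, -0.01986162]), 'finger_gap': 1.001347635303327} 0.0187
```

View pics/top0.png

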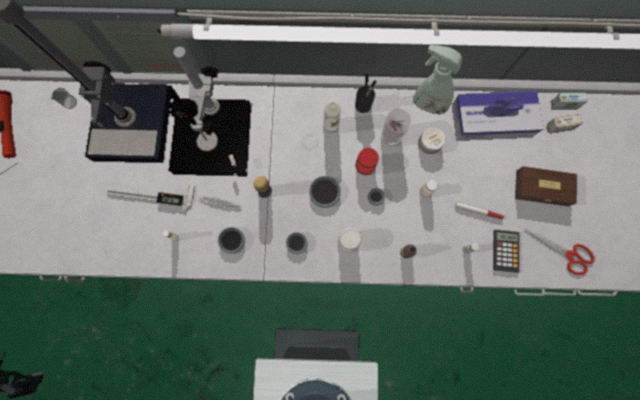

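View pics/side0.png

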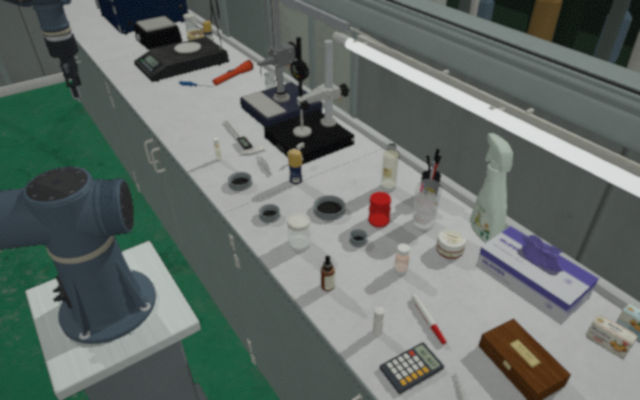

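View pics/wrist0.png

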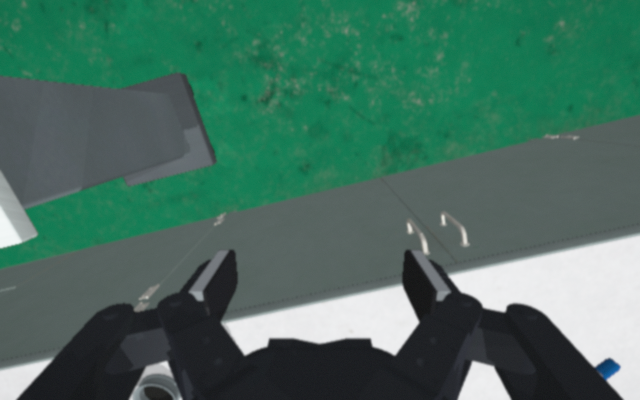

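The top view shows the jar at (349,240), dropper (408,250), roll-on (262,187), small bottle (428,188), slim white items at (473,247) and (168,234). The nests are at (231,240), (297,242), (325,192) and (376,197). Enlarging these.

```bash
python3 - <<'E'
from h import *
s=load('top0');im=s['image']
cv2.imwrite('pics/tc1.png',cv2.resize(im[160:270,210:350],None,fx=5.6,fy=5.4,interpolation=cv2.INTER_CUBIC))
cv2.imwrite('pics/tc2.png',cv2.resize(im[160:270,335:495],None,fx=5,fy=5,interpolation=cv2.INTER_CUBIC))
a=load('side0')['image']
cv2.imwrite('pics/sc1.png',cv2.resize(a[130:350,200:420],None,fx=2.7,fy=2.7,interpolation=cv2.INTER_CUBIC))
X=cloud(s)
# fit table plane
m=(X[...,2]<0.01)&(X[...,2]>-0.01); print(np.nanmedian(X[...,2][m]))
Z=X[...,2]
# components above 12mm
mask=((Z>0.012)&(X[...,0]>0.3)&(X[...,0]<0.75)&(abs(X[...,1])<0.5)).astype(np.uint8)
n,l,st,c=cv2.connectedComponentsWithStats(mask)
for i in range(1,n):
    if st[i,4]<15: continue
    p=X[l==i]; zt=np.percentile(p[:,2],97); q=p[p[:,2]>zt-0.008]
    print(i,st[i],'zmax %.3f'%zt,'topc',q[:,:2].mean(0).round(4),'mid',((q[:,:2].max(0)+q[:,:2].min(0))/2).round(4),'ext',np.ptp(q[:,:2],0).round(3),len(q))
E
```

```text
-0.00035044384861830673
1 [ 165   85   84   91 3969] zmax 0.319 topc [0.7292 0.3216] mid [0.7314 0.3235] ext [0.015 0.016] 134
2 [388 130  18  15 165] zmax 0.120 topc [ 0.7456 -0.2015] mid [ 0.7458 -0.2016] ext [0.007 0.036] 23
3 [142 133  24  30 608] zmax 0.057 topc [0.7135 0.478 ] mid [0.7126 0.4772] ext [0.073 0.045] 373
4 [420 141  25  12 212] zmax 0.046 topc [ 0.7396 -0.3128] mid [ 0.7382 -0.3141] ext [0.023 0.062] 135
5 [356 147  23  28 484] zmax 0.083 topc [ 0.6854 -0.1256] mid [ 0.6861 -0.1257] ext [0.056 0.054] 325
6 [254 176  18  21 269] zmax 0.108 topc [0.601  0.1589] mid [0.602  0.1582] ext [0.033 0.034] 125
7 [309 176  32  30 226] zmax 0.023 topc [ 0.6076 -0.0107] mid [ 0.6043 -0.0106] ext [0.085 0.087] 183
8 [420 180  17  17 211] zmax 0.077 topc [ 0.6134 -0.296 ] mid [ 0.6133 -0.2962] ext [0.027 0.025] 88
9 [369 188  17  16 110] zmax 0.022 topc [ 0.5949 -0.1576] mid [ 0.593  -0.1579] ext [0.044 0.046] 99
10 [156 192  27  14 271] zmax 0.022 topc [0.5703 0.4242] mid [0.5703 0.4243] ext [0.036 0.073] 253
14 [457 203  44  16 156] zmax 0.018 topc [ 0.5603 -0.4427] mid [ 0.5593 -0.4402] ext [0.04  0.118] 156
17 [218 227  26  26 196] zmax 0.023 topc [0.4606 0.2468] mid [0.4593 0.2437] ext [0.069 0.069] 158
18 [338 228  23  24 443] zmax 0.083 topc [ 0.4635 -0.0785] mid [ 0.4628 -0.0789] ext [0.054 0.052] 362
19 [163 230  15  10  93] zmax 0.079 topc [0.4646 0.4008] mid [0.4657 0.4007] ext [0.014 0.015] 31
20 [494 230  11  41 207] zmax 0.016 topc [ 0.4509 -0.489 ] mid [ 0.4513 -0.4874] ext [0.109 0.025] 207
21 [286 232  21  21 155] zmax 0.023 topc [0.4581 0.0635] mid [0.457  0.0639] ext [0.055 0.055] 131
22 [464 243  16  10 114] zmax 0.073 topc [ 0.4519 -0.4037] mid [ 0.4517 -0.404 ] ext [0.019 0.019] 54
23 [401 244  16  14 173] zmax 0.100 topc [ 0.4389 -0.2367] mid [ 0.4393 -0.2373] ext [0.012 0.01 ] 20
```

View pics/tc1.png

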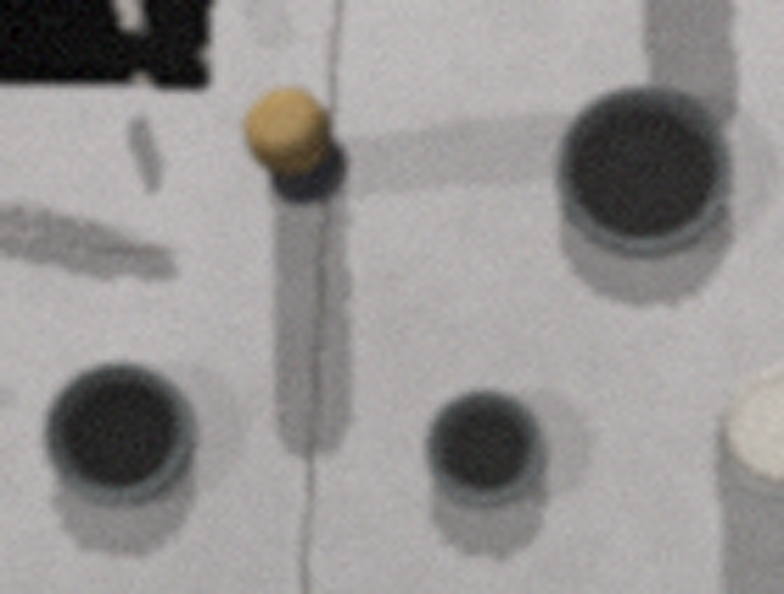

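View pics/tc2.png

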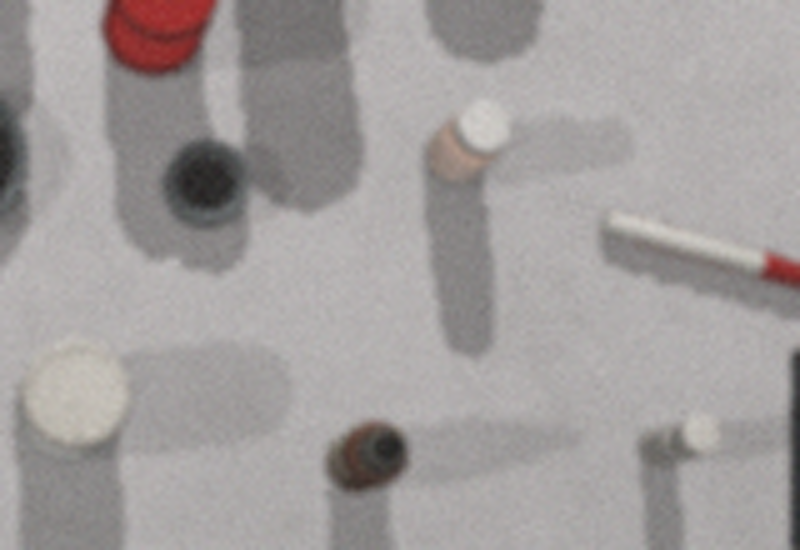

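View pics/sc1.png

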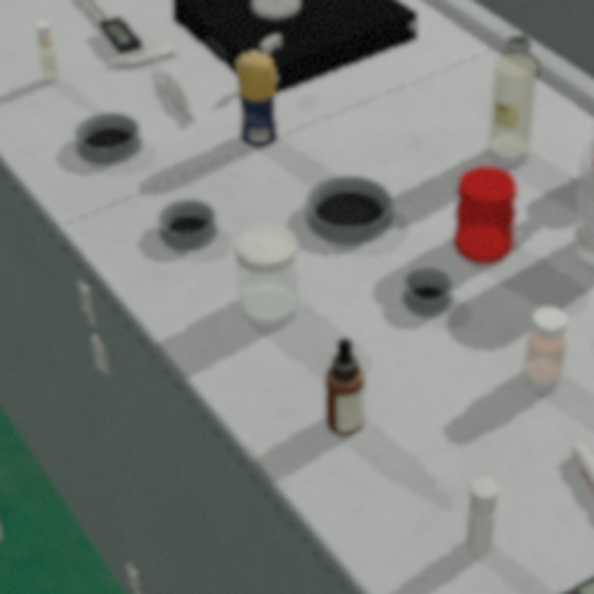

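The slim item at (473,247) is a plain white cylinder, the tube; (168,234) has yellow fill and is the vial. Nest diameters rank (376,197) < (297,242) < (231,240) < (325,192). Next I refine the nest centres with an annulus fit.

```bash
cat >> h.py <<'E'
from scipy.spatial.transform import Rotation as Ro
def plan(target,st=None,yaw=None):
    st=st or manip.sense(); R=Ro.from_quat(st['tool_rot']).as_matrix()
    d=np.array(target)-st['tcp_pos']; return (R.T@d).round(4)
E
python3 - <<'E'
from h import *
from scipy.optimize import least_squares
st=manip.sense();R=Ro.from_quat(st['tool_rot']).as_matrix();print('tool axes cols',R.round(3))
for cam in ['top0','side0']:
  s=load(cam);X=cloud(s).reshape(-1,3)
  for n,c,ro in [(1,(.593,-.158),24.5),(2,(.457,.064),30),(3,(.459,.244),36.5),(4,(.6045,-.0107),45)]:
    P=X[(np.hypot(X[:,0]-c[0],X[:,1]-c[1])<ro/1000+.015)&(X[:,2]>.016)&(X[:,2]<.03)]
    rm=(ro-2)/1000
    f=lambda p:np.hypot(P[:,0]-p[0],P[:,1]-p[1])-rm
    r=least_squares(f,c,loss='soft_l1',f_scale=.002)
    print(cam,n,len(P),r.x.round(4),np.median(abs(r.fun)).round(4), 'z',np.median(P[:,2]).round(4))
  for n,c,rr,zl in [('tube',(.4517,-.404),10.5,.02),('dropper',(.439,-.237),16.5,.02),('jar',(.463,-.079),28.5,.06),('rollon',(.602,.158),19.5,.03)]:
    P=X[(np.hypot(X[:,0]-c[0],X[:,1]-c[1])<rr/1000+.012)&(X[:,2]>zl)]
    if n=='dropper':P=P[P[:,2]<.062]
    T=P[P[:,2]>np.percentile(P[:,2],98)-.006]
    f=lambda p:np.hypot(P[:,0]-p[0],P[:,1]-p[1])-rr/1000
    Q=P[P[:,2]<np.percentile(P[:,2],98)-.008]; 
    P=Q; r=least_squares(f,c,loss='soft_l1',f_scale=.002)
    print(cam,n,len(Q),'side-fit',r.x.round(4),'top',((T[:,:2].max(0)+T[:,:2].min(0))/2).round(4),'ztop',T[:,2].max().round(3))
E
```

```text
tool axes cols [[-0.001  0.243  0.97 ]
 [-0.002  0.97  -0.243]
 [-1.    -0.002 -0.   ]]
top0 1 81 [ 0.5931 -0.1554] 0.0018 z 0.0187
top0 2 118 [0.4562 0.0634] 0.0014 z 0.0192
top0 3 151 [0.4592 0.2428] 0.0016 z 0.0188
top0 4 164 [ 0.604  -0.0111] 0.0016 z 0.0191
top0 tube 51 side-fit [ 0.4521 -0.4046] top [ 0.4517 -0.404 ] ztop 0.076
top0 dropper 33 side-fit [ 0.4396 -0.2379] top [ 0.4394 -0.238 ] ztop 0.062
top0 jar 33 side-fit [ 0.4645 -0.0785] top [ 0.4639 -0.0787] ztop 0.086
top0 rollon 114 side-fit [0.6041 0.1606] top [0.6014 0.1593] ztop 0.111
side0 1 95 [ 0.5925 -0.1576] 0.0017 z 0.0205
side0 2 107 [0.4563 0.0617] 0.002 z 0.02
side0 3 108 [0.4592 0.2421] 0.0021 z 0.0198
side0 4 172 [ 0.6035 -0.0123] 0.0021 z 0.0198
side0 tube 139 side-fit [ 0.4523 -0.4033] top [ 0.4515 -0.4041] ztop 0.076
side0 dropper 136 side-fit [ 0.4401 -0.238 ] top [ 0.4382 -0.2402] ztop 0.062
side0 jar 93 side-fit [ 0.4653 -0.0763] top [ 0.4635 -0.0787] ztop 0.086
side0 rollon 269 side-fit [0.605 0.161] top [0.6028 0.1578] ztop 0.11
```

play_rows(
  series=[
    [0,-0.309,0.436,0],
    [0,-0.309,0.436,0],
    [0,-0.309,0.436,0],
    [0,-0.309,0.436,0],
    [0,-0.309,0.436,0],
    [0,-0.309,0.436,0],
    [0,-0.309,0.436,0],
    [0,-0.309,0.436,0],
    [0,-0.309,0.436,0],
    [0,-0.309,0.436,0],
    [0,-0.309,0.436,0],
    [0,-0.907,0.536,0],
    [0,-0.907,0.536,0],
    [0,-0.907,0.536,0],
    [0,-0.907,0.536,0],
    [0,-0.907,0.536,0],
    [0,-0.907,0.536,0],
    [0,-0.907,0.536,0],
    [0,-0.907,0.536,0],
    [0,-0.907,0.536,0],
  ],
  claw=100,
)

```text
t: 2.15
tcp_pos: [0.4629, -0.2506, 0.2316]
tool_rot: [0.086, 0.702, -0.087, 0.702]
force: [1.5, 0.1, 0.1]
finger_gap: 0.998
```

```bash
python3 - <<'E'
from h import *
st=manip.sense();print(st['t'],st['tcp_pos'],st['q'],plan([.452,-.404,.031]))
E
```

```text
2.15 [ 0.46286879 -0.25058603  0.23155197] [-7.07871413e-01  3.94951792e-01  1.67847059e+00 -1.60209530e-03
  1.06794011e+00 -2.03171538e+00] [ 0.2007 -0.1512  0.0269]
```

play_rows(
  series=[
    [0,-0.151,0.027,0],
    [0,-0.151,0.027,0],
    [0,-0.151,0.027,0],
    [0.05,-0.151,0.027,0],
    [0.1,-0.151,0.027,0],
    [0.13,-0.151,0.027,0],
    [0.13,-0.151,0.027,0],
  ],
)

```text
t: 2.85
tcp_pos: [0.4493, -0.4008, 0.0967]
tool_rot: [0.09, 0.705, -0.085, 0.699]
force: [-0.8, 0.7, 0.6]
finger_gap: 1.002
```

```bash
python3 - <<'E'
from h import *
st=manip.sense();print(st['t'],st['tcp_pos'],st['q'],plan([.452,-.404,.031]))
save('wrist','w1')
E
```

```text
2.85 [ 0.44933752 -0.4007972   0.09670991] [-9.13098802e-01  6.77019832e-01  1.59162518e+00 -1.74026561e-03
  8.84103395e-01 -2.23590564e+00] [ 0.0657 -0.0028  0.004 ]
```

View pics/w1.png

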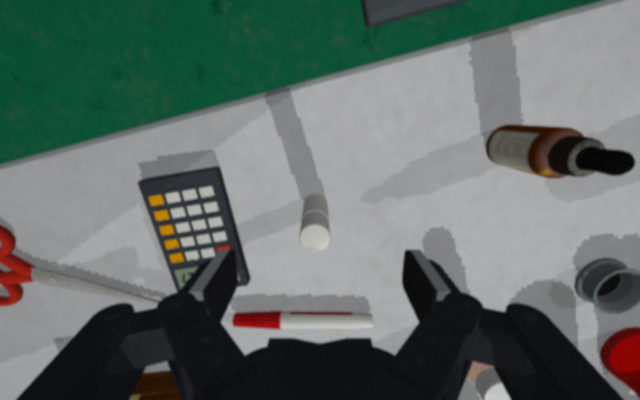

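The tube cap at (315,235) is centred between the fingers, so I descend and grip.

play_rows(
  series=[
    [0.03,-0.003,0.004,0],
    [0.05,-0.003,0.004,0],
    [0.066,-0.003,0.004,0],
    [0.066,-0.003,0.004,0],
    [0.066,-0.003,0.004,0],
  ],
)

```text
t: 3.4
tcp_pos: [0.4545, -0.4068, 0.0348]
tool_rot: [0.087, 0.703, -0.086, 0.701]
force: [0.1, -0.4, 1.0]
finger_gap: 0.998
```

play_rows(
  series=[
    [0,0,0,0],
    [0,0,0,0],
    [0,0,0,0],
    [0,0,0,0],
    [0,0,0,0],
    [0,0,0,0],
    [0,0,0,0],
    [0,0,0,0],
    [0,0,0,0],
    [0,0,0,0],
  ],
  claw=0,
  force=30,
)

```text
t: 4.4
tcp_pos: [0.4547, -0.4069, 0.0351]
tool_rot: [0.087, 0.703, -0.086, 0.701]
force: [-0.2, 0.9, 5.4]
finger_gap: 0.229
```

```bash
python3 - <<'E'
from h import *
st=manip.sense();print(st['t'],st['tcp_pos'],st['q'],st['finger_gap'],plan([.593,-.157,.141]))
save('wrist','w2')
E
```

```text
4.4 [ 0.45465331 -0.40690625  0.03513026] [-9.12331682e-01  7.76746118e-01  1.60062851e+00 -1.88013265e-03
  7.66918220e-01 -2.23558388e+00] 0.228654473392315 [-0.1059  0.2762  0.073 ]
```

View pics/w2.png

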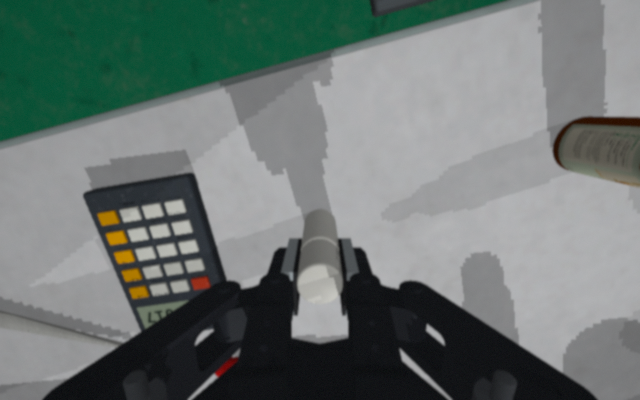

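Gap 0.229 and the cap is visible between the pads, so the tube is held.

play_rows(
  series=[
    [-0.03,0,0,0],
    [-0.07,0,0,0],
    [-0.106,0,0,0],
    [-0.106,0.03,0.008,0],
    [-0.106,0.078,0.02,0],
    [-0.106,0.126,0.033,0],
    [-0.106,0.174,0.046,0],
    [-0.106,0.222,0.059,0],
    [-0.106,0.26,0.069,0],
    [-0.106,0.276,0.073,0],
    [-0.106,0.276,0.073,0],
    [-0.106,0.276,0.073,0],
    [-0.106,0.276,0.073,0],
    [-0.106,0.276,0.073,0],
  ],
)

```text
t: 5.85
tcp_pos: [0.5923, -0.1589, 0.141]
tool_rot: [0.088, 0.703, -0.087, 0.701]
force: [0.5, 0.3, -0.1]
finger_gap: 0.229
```

```bash
python3 - <<'E'
from h import *
st=manip.sense();print(st['t'],st['tcp_pos'],st['q'],st['finger_gap'],plan([.593,-.157,.039]))
save('wrist','w3')
E
```

```text
5.85 [ 0.59232428 -0.15889745  0.14098822] [-4.43970183e-01  6.23692933e-01  1.54120522e+00 -2.96079833e-04
  9.79983638e-01 -1.76601757e+00] 0.22860276290895784 [0.102  0.002  0.0005]
```

View pics/w3.png

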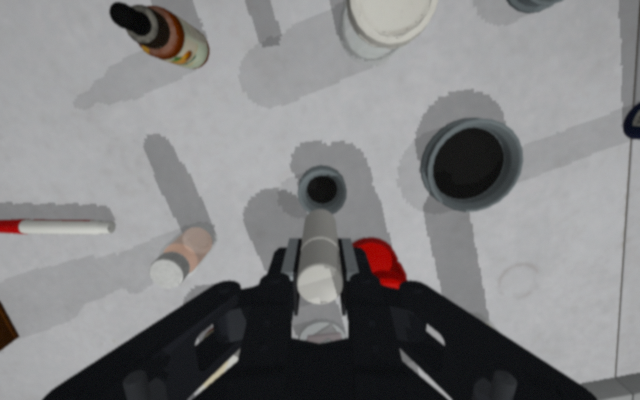

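The nest is at (322,188), straight below the tube along the camera's view. I lower it with a small z offset to correct for where the tube sits in the pads.

play_rows(
  series=[
    [0.03,0.002,0.004,0],
    [0.06,0.002,0.004,0],
    [0.08,0.002,0.004,0],
    [0.092,0.002,0.004,0],
    [0.098,0.002,0.004,0],
    [0.101,0.002,0.004,0],
    [0.101,0.002,0.004,0],
    [0.101,0.002,0.004,0],
  ],
)

```text
t: 6.7
tcp_pos: [0.5972, -0.158, 0.041]
tool_rot: [0.088, 0.702, -0.088, 0.701]
force: [-0.2, -0.0, -0.7]
finger_gap: 0.233
```

```bash
python3 - <<'E'
from h import *
st=manip.sense();print(st['t'],st['tcp_pos'],st['force'],st['finger_gap'],plan([.593,-.157,.039]))
save('wrist','w4')
s=save('side','s4');cv2.imwrite('pics/s4c.png',cv2.resize(s['image'][150:330,260:460],None,fx=3,fy=3))
E
```

```text
6.7 [ 0.59717008 -0.15798268  0.04099652] [-0.15663378 -0.00686715 -0.68005085] 0.2330039334173015 [ 0.002  -0.0001 -0.0043]
```

View pics/w4.png

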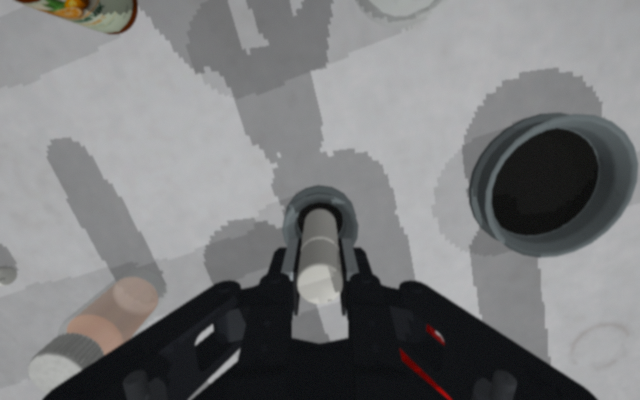

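View pics/s4c.png

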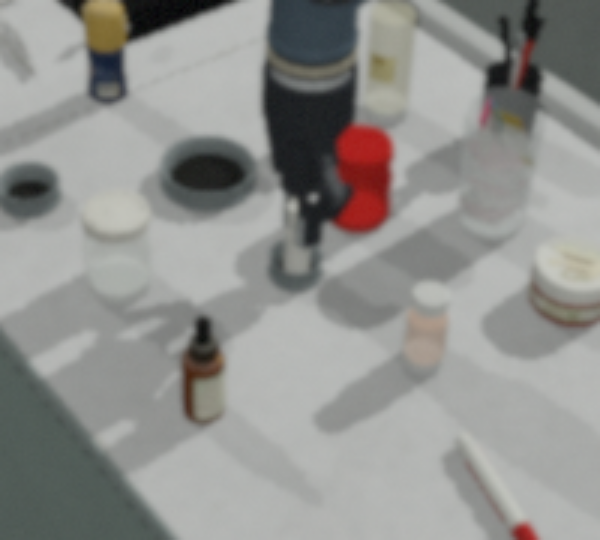

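play_rows(
  series=[
    [0.002,0,0,0],
    [0.003,0,0,0],
    [0.003,0,0,0],
    [0.003,0,0,0],
  ],
)

```text
t: 7.2
tcp_pos: [0.5977, -0.158, 0.0391]
tool_rot: [0.087, 0.702, -0.088, 0.702]
force: [-0.1, 0.9, 5.7]
finger_gap: 0.231
```

play_rows(
  series=[
    [0,0,0,0],
    [0,0,0,0],
    [0,0,0,0],
    [0,0,0,0],
    [0,0,0,0],
    [-0.02,0,0,0],
    [-0.05,0,0,0],
    [-0.09,0,0,0],
    [-0.12,0,0,0],
    [-0.12,0,0,0],
    [-0.12,0,0,0],
  ],
  claw=65,
)

```text
t: 8.3
tcp_pos: [0.5978, -0.158, 0.1597]
tool_rot: [0.087, 0.701, -0.088, 0.702]
force: [0.3, -1.0, 0.3]
finger_gap: 0.649
```

```bash
python3 - <<'E'
from h import *
st=manip.sense();print(st['t'],st['tcp_pos'],st['force'],st['finger_gap'],plan([.4397,-.238,.036]))
save('wrist','w5')
E
```

```text
8.3 [ 0.59775332 -0.15804858  0.15968044] [ 0.34081614 -1.01527259  0.26438087] 0.6491862144396521 [ 0.1235 -0.1163 -0.1337]
```

View pics/w5.png

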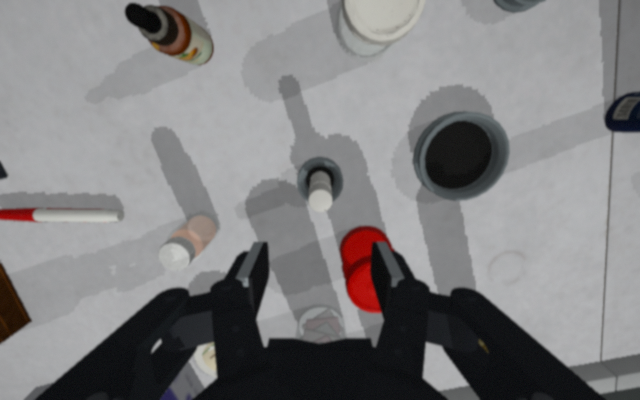

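The tube stands in nest 1 at (320,190). The dropper is next.

play_rows(
  series=[
    [0,-0.033,-0.038,0],
    [0,-0.066,-0.076,0],
    [0,-0.099,-0.114,0],
    [0,-0.116,-0.134,0],
    [0,-0.116,-0.134,0],
    [0,-0.116,-0.134,0],
    [0,-0.116,-0.134,0],
    [0.02,-0.116,-0.134,0],
    [0.02,-0.116,-0.134,0],
  ],
  claw=85,
)

```text
t: 9.25
tcp_pos: [0.4384, -0.2357, 0.1368]
tool_rot: [0.088, 0.703, -0.086, 0.7]
force: [0.7, 0.3, 0.5]
finger_gap: 0.852
```

```bash
python3 - <<'E'
from h import *
st=manip.sense();print(st['t'],st['tcp_pos'],st['q'],st['finger_gap'],plan([.4397,-.238,.036]))
save('wrist','w6')
E
```

```text
9.25 [ 0.4384064  -0.23565187  0.13679631] [-7.17903713e-01  5.06799041e-01  1.83503008e+00 -4.80949271e-04
  8.05153396e-01 -2.04187418e+00] 0.851954049056649 [ 0.1008 -0.0022  0.0023]
```

View pics/w6.png

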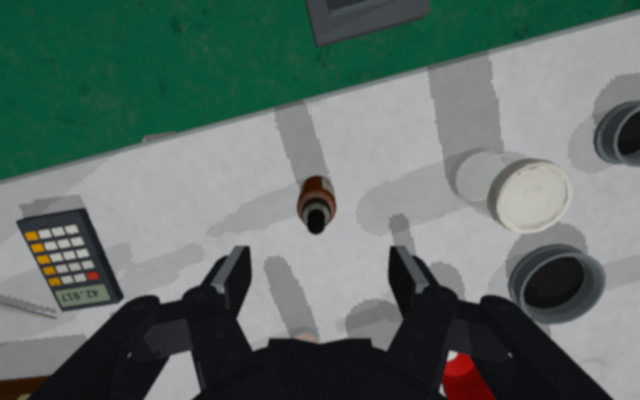

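The dropper at (317,205) is centred.

play_rows(
  series=[
    [0.03,-0.002,0.002,0],
    [0.065,-0.002,0.002,0],
    [0.09,-0.002,0.002,0],
    [0.1,-0.002,0.002,0],
    [0.1,-0.002,0.002,0],
    [0.1,-0.002,0.002,0],
    [0.1,-0.002,0.002,0],
  ],
)

```text
t: 10.0
tcp_pos: [0.4408, -0.2388, 0.0389]
tool_rot: [0.087, 0.702, -0.087, 0.701]
force: [-0.1, -0.9, 0.4]
finger_gap: 0.854
```

play_rows(
  series=[
    [0,0,0,0],
    [0,0,0,0],
    [0,0,0,0],
    [0,0,0,0],
    [0,0,0,0],
    [0,0,0,0],
    [0,0,0,0],
    [0,0,0,0],
  ],
  claw=0,
  force=35,
)

```text
t: 10.8
tcp_pos: [0.4411, -0.2391, 0.0398]
tool_rot: [0.087, 0.702, -0.087, 0.702]
force: [-0.2, -0.6, 6.1]
finger_gap: 0.363
```

```bash
python3 - <<'E'
from h import *
st=manip.sense();print(st['t'],st['tcp_pos'],st['force'],st['finger_gap'],plan([.4397,-.238,.036]),plan([.4563,.0625,.166]))
save('wrist','w7')
E
```

```text
10.8 [ 0.44114192 -0.23910728  0.03980247] [-0.15407547 -0.61063555  6.09301154] 0.36333780578830505 [ 0.0038  0.0007 -0.0017] [-0.1263  0.2962 -0.0588]
```

View pics/w7.png

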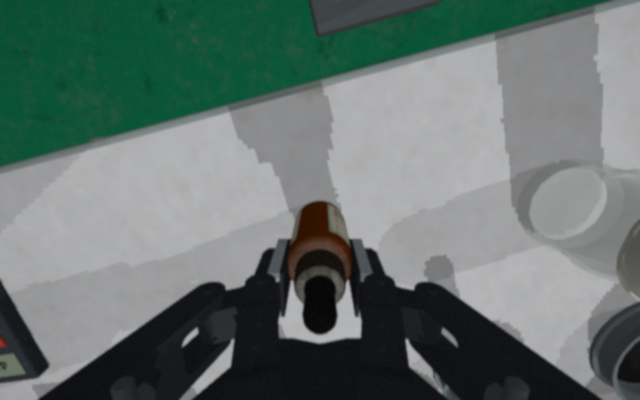

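The dropper is held, gap 0.363. I lift it high enough to clear the jar and carry it to nest 2.

play_rows(
  series=[
    [-0.03,0,0,0],
    [-0.07,0,0,0],
    [-0.11,0,0,0],
    [-0.126,0,0,0],
    [-0.126,0.03,-0.006,0],
    [-0.126,0.075,-0.015,0],
    [-0.126,0.12,-0.024,0],
    [-0.126,0.165,-0.033,0],
    [-0.126,0.21,-0.042,0],
    [-0.126,0.25,-0.05,0],
    [-0.126,0.28,-0.055,0],
    [-0.126,0.296,-0.057,0],
    [-0.126,0.296,-0.057,0],
    [-0.126,0.296,-0.057,0],
    [-0.126,0.296,-0.057,0],
    [-0.126,0.296,-0.057,0],
  ],
)

```text
t: 12.45
tcp_pos: [0.4581, 0.0609, 0.1657]
tool_rot: [0.087, 0.702, -0.088, 0.702]
force: [-0.0, -0.4, -1.2]
finger_gap: 0.361
```

```bash
python3 - <<'E'
from h import *
st=manip.sense();print(st['t'],st['tcp_pos'],st['force'],st['finger_gap'],plan([.4563,.0625,.0438])+[0,0,.0017])
save('wrist','w8')
E
```

```text
12.45 [0.45806983 0.06094771 0.16567316] [-0.01280566 -0.44133865 -1.18692566] 0.3613725594099262 [ 0.1219  0.0011 -0.0004]
```

View pics/w8.png

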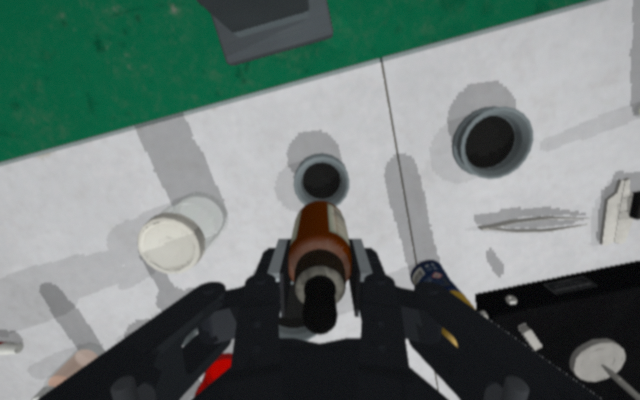

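Nest 2 at (322,178) lines up below the bottle.

play_rows(
  series=[
    [0.03,0.001,0,0],
    [0.065,0.001,0,0],
    [0.09,0.001,0,0],
    [0.108,0.001,0,0],
    [0.116,0.001,0,0],
    [0.121,0.001,0,0],
    [0.123,0.001,0,0],
    [0.123,0.001,0,0],
    [0.123,0.001,0,0],
  ],
)

```text
t: 13.4
tcp_pos: [0.4585, 0.0615, 0.0438]
tool_rot: [0.087, 0.701, -0.088, 0.702]
force: [-1.6, -1.9, 6.9]
finger_gap: 0.362
```

```bash
python3 - <<'E'
from h import *
st=manip.sense();print(st['t'],st['tcp_pos'],st['force'],st['finger_gap'],plan([.4563,.0625,.0438])+[0,0,.0017])
save('wrist','w9')
E
```

```text
13.4 [0.45847962 0.0614902  0.04382842] [-1.64321532 -1.94048844  6.92597779] 0.36189934763009113 [ 0.      0.0004 -0.0007]
```

View pics/w9.png

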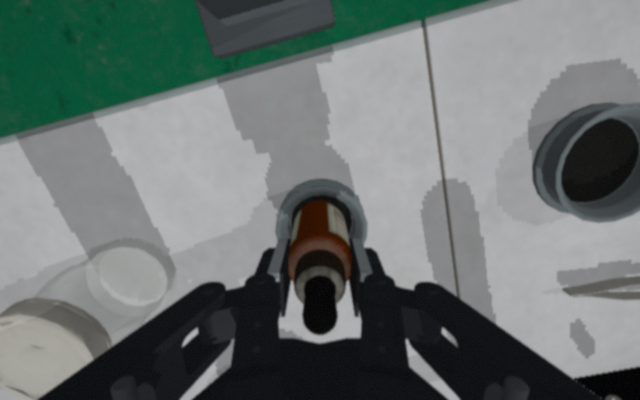

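Seated, with contact at 7 N. Release and rise.

play_rows(
  series=[
    [0,0,0,0],
    [0,0,0,0],
    [0,0,0,0],
    [0,0,0,0],
    [0,0,0,0],
    [-0.02,0,0,0],
    [-0.05,0,0,0],
    [-0.09,0,0,0],
    [-0.13,0,0,0],
    [-0.14,0,0,0],
    [-0.14,0,0,0],
    [-0.14,0,0,0],
  ],
  claw=75,
)

```text
t: 14.65
tcp_pos: [0.4575, 0.0617, 0.1829]
tool_rot: [0.087, 0.702, -0.088, 0.701]
force: [-0.5, -0.1, 0.4]
finger_gap: 0.748
```

```bash
python3 - <<'E'
from h import *
st=manip.sense();print(st['t'],st['tcp_pos'],st['force'],st['finger_gap'],plan([.603,.16,.184]))
save('wrist','w10')
E
```

```text
14.65 [0.45748643 0.06173139 0.18294723] [-0.46256962 -0.13962032  0.4296208 ] 0.7475187902725945 [-0.0013  0.1309  0.117 ]
```

View pics/w10.png

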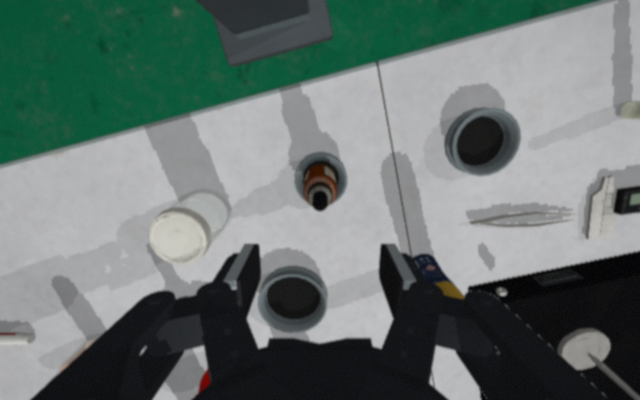

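Dropper stands in nest 2 at (320,185). I check what surrounds the roll-on, then hover over it.

```bash
python3 - <<'E'
from h import *
X=cloud(load('top0')).reshape(-1,3);Y=cloud(load('side0')).reshape(-1,3);X=np.vstack([X,Y])
d=np.hypot(X[:,0]-.603,X[:,1]-.16)
for a in np.arange(.03,.2,.02):
    P=X[(d>a)&(d<a+.02)&(X[:,2]>.02)]
    if len(P): i=P[:,2].argmax();print(a.round(2),len(P),P[i].round(3))
w=load('w10');print('cam pos',-(w['R'].T@w['t']))
E
```

```text
0.05 12 [0.645 0.215 0.043]
0.07 140 [0.663 0.215 0.048]
0.09 291 [0.673 0.242 0.059]
0.11 420 [0.682 0.253 0.06 ]
0.13 588 [0.693 0.257 0.052]
0.15 746 [0.716 0.285 0.175]
0.17 1105 [0.722 0.302 0.289]
0.19 1942 [0.735 0.323 0.36 ]
cam pos [0.38395022 0.08127183 0.3277156 ]
```

play_rows(
  series=[
    [0,0.03,0.027,0],
    [0,0.06,0.054,0],
    [0,0.09,0.08,0],
    [0,0.12,0.107,0],
    [0,0.131,0.117,0],
    [0,0.131,0.117,0],
    [0,0.131,0.117,0],
    [0,0.131,0.117,0],
  ],
  claw=100,
)

```text
t: 15.5
tcp_pos: [0.6008, 0.1593, 0.1807]
tool_rot: [0.087, 0.704, -0.088, 0.699]
force: [0.5, 0.1, 0.1]
finger_gap: 1.003
```

```bash
python3 - <<'E'
from h import *
st=manip.sense();print(st['t'],st['tcp_pos'],st['q'],plan([.603,.16,.184]))
s=save('wrist','w11');X=cloud(s)
m=(np.hypot(X[...,0]-.603,X[...,1]-.16)<.04)&(X[...,2]>.02)
P=X[m];print(len(P),P[:,2].max())
for a,b in[(.02,.04),(.04,.06),(.06,.08),(.08,.1)]:
    Q=P[(P[:,2]>a)&(P[:,2]<b)]
    if len(Q): print(a,len(Q),Q[:,:2].min(0).round(4),Q[:,:2].max(0).round(4))
np.save('pics/roll.npy',P)
cv2.imwrite('pics/w11c.png',cv2.resize(s['image'][130:290,230:410],None,fx=3.7,fy=3.7,interpolation=cv2.INTER_CUBIC))
E
```

```text
15.5 [0.60078715 0.15929524 0.18069637] [ 7.99395276e-02  5.83589897e-01  1.48570823e+00 -7.22666654e-04
  1.07866592e+00 -1.24209056e+00] [-0.0033  0.0012  0.002 ]
19118 0.28306407869432326
0.02 149 [0.5835 0.1444] [0.5991 0.1794]
0.04 91 [0.5835 0.1457] [0.5936 0.1779]
0.06 138 [0.583  0.1428] [0.5978 0.18  ]
0.08 293 [0.5829 0.1417] [0.6074 0.18  ]
```

View pics/w11c.png

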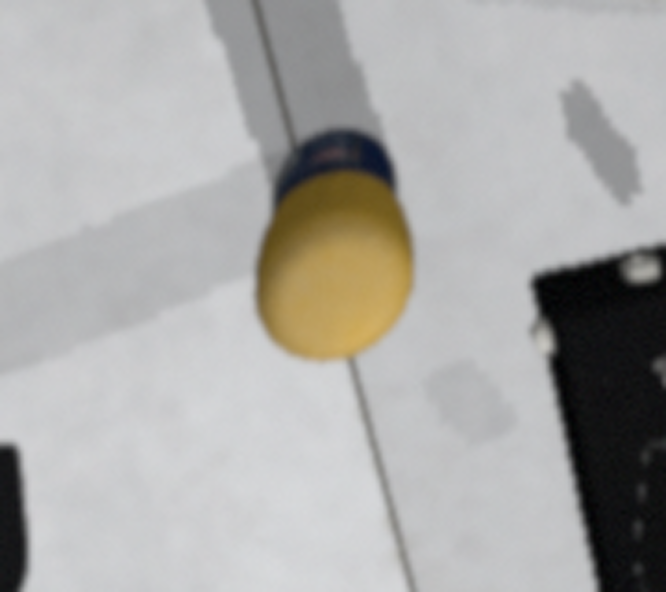

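The tan cap is mid-picture with the blue body behind it, and its orientation is not obvious by eye. I fit a 36x42 ellipse to the side points from all cameras.

```bash
python3 - <<'E'
from h import *
from scipy.optimize import least_squares
def pts(n):
    X=cloud(load(n)).reshape(-1,3);return X[(np.hypot(X[:,0]-.603,X[:,1]-.16)<.032)&(X[:,2]>.015)&(X[:,2]<.09)]
S={n:pts(n) for n in['w11','side0','top0','w10']}
print({k:len(v) for k,v in S.items()})
def fit(P,ex):
    best=[]
    for a0 in np.radians([0,30,60,90,120,150]):
        def f(p):
            d=P[:,:2]-p[:2];c,s=np.cos(p[2]),np.sin(p[2]);x=d@[c,s];y=d@[-s,c]
            k=np.hypot(x/.018,y/.021);return (k-1)*.0195
        r=least_squares(f,[.603,.16,a0],loss='soft_l1',f_scale=.001)
        best.append((r.cost*1e6/len(P),r.x[0].round(4),r.x[1].round(4),np.degrees(r.x[2])%180))
    return sorted(best)[0]
for k,P in S.items():
    if len(P)>20: print(k,fit(P,0))
print('w11+side',fit(np.vstack([S['w11'],S['side0']]),0),fit(np.vstack(list(S.values())),0))
# cap silhouette colour in wrist & top
w=load('w11');im=w['image'];hsv=cv2.cvtColor(im,cv2.COLOR_BGR2HSV)
m=((hsv[...,0]>8)&(hsv[...,0]<30)&(hsv[...,1]>70)).astype(np.uint8);m[:, :230]=0;m[:,410:]=0;m[:130]=0;m[290:]=0
n,l,st,c=cv2.connectedComponentsWithStats(m);i=st[1:,4].argmax()+1;cn=cv2.findContours((l==i).astype(np.uint8),0,1)[0][0];print(st[i],cv2.fitEllipse(cn))
# direction of tool y in yaw
R=Ro.from_quat(manip.sense()['tool_rot']).as_matrix();print('jaw angle',np.degrees(np.arctan2(R[1,1],R[0,1])))
E
```

```text
{'w11': 537, 'side0': 281, 'top0': 106, 'w10': 763}
w11 (np.float64(0.10983400437225856), np.float64(0.6031), np.float64(0.16), np.float64(43.097026740480175))
side0 (np.float64(1.0612732446406412), np.float64(0.6037), np.float64(0.1621), np.float64(174.83240552761842))
top0 (np.float64(0.20687823379362555), np.float64(0.6042), np.float64(0.1589), np.float64(51.267798557272755))
w10 (np.float64(0.149257789237852), np.float64(0.604), np.float64(0.1611), np.float64(62.0346267642374))
w11+side (np.float64(0.5601988927639588), np.float64(0.6032), np.float64(0.1602), np.float64(41.83129832134541)) (np.float64(0.3631480885473872), np.float64(0.6032), np.float64(0.1602), np.float64(42.063867042225965))
[ 300  176   42   51 1728] ((320.12847900390625, 201.41842651367188), (40.804996490478516, 51.899574279785156), 13.086323738098145)
jaw angle 75.75882170306643
```

All fits on good views put the thin axis near 42–60°, and the jaws are at 76°. I turn them about 28° and use 70% opening to stay off the black pad.

play_rows(
  series=[
    [0,0.001,0.002,7],
    [0,0.001,0.002,14],
    [0,0.001,0.002,21],
    [0,0.001,0.002,28],
    [0,0.001,0.002,28],
    [0,0.001,0.002,28],
    [0,0.001,0.002,28],
  ],
  claw=72,
)

```text
t: 16.25
tcp_pos: [0.603, 0.1595, 0.1813]
tool_rot: [0.253, 0.661, -0.255, 0.658]
force: [0.6, 0.5, -0.0]
finger_gap: 0.72
```

```bash
python3 - <<'E'
from h import *
st=manip.sense();R=Ro.from_quat(st['tool_rot']).as_matrix();print(st['t'],st['tcp_pos'],st['finger_gap'],st['q'][5],plan([.6032,.1602,.041]),'jaw angle',np.degrees(np.arctan2(R[1,1],R[0,1])))
s=save('wrist','w12')
E
```

```text
16.25 [0.60300409 0.15947349 0.18133319] 0.7198692110157983 -0.7546267978495304 [1.403e-01 1.300e-03 1.000e-04] jaw angle 47.833744852622445
```

View pics/w12.png

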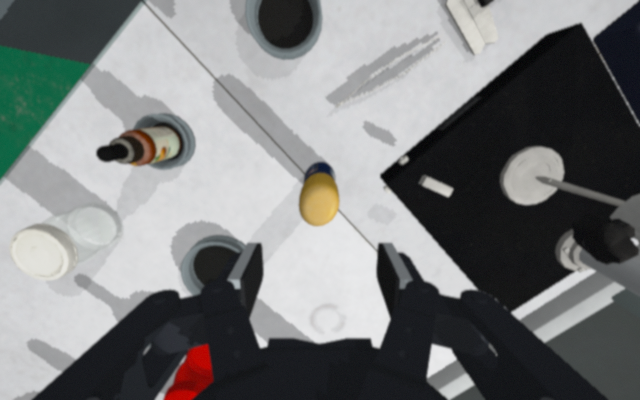

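The cap at (320,200) is upright in the view and narrow along the jaws, so alignment is good. Descend and grip.

play_rows(
  series=[
    [0.03,0.001,0,0],
    [0.07,0.001,0,0],
    [0.105,0.001,0,0],
    [0.13,0.001,0,0],
    [0.139,0.001,0,0],
    [0.139,0.001,0,0],
    [0.139,0.001,0,0],
    [0.139,0.001,0,0],
  ],
)

```text
t: 17.1
tcp_pos: [0.6044, 0.1603, 0.0441]
tool_rot: [0.254, 0.66, -0.255, 0.659]
force: [-0.4, -0.1, 0.4]
finger_gap: 0.723
```

play_rows(
  series=[
    [0,0,0,0],
    [0,0,0,0],
    [0,0,0,0],
    [0,0,0,0],
    [0,0,0,0],
    [0,0,0,0],
    [0,0,0,0],
  ],
  claw=0,
  force=40,
)

```text
t: 17.8
tcp_pos: [0.6053, 0.1603, 0.0456]
tool_rot: [0.254, 0.659, -0.254, 0.66]
force: [-1.6, -0.8, 5.9]
finger_gap: 0.402
```

```bash
python3 - <<'E'
from h import *
st=manip.sense();print(st['t'],st['tcp_pos'],st['force'],st['finger_gap'],plan([.6032,.1602,.041]),plan([.459,.2425,.171]))
s=save('wrist','w13')
E
```

```text
17.8 [0.60532988 0.1602535  0.04562058] [-1.55150426 -0.84329895  5.89715854] 0.4019178180717965 [ 0.0046 -0.0015 -0.0015] [-0.1255 -0.0373 -0.1636]
```

View pics/w13.png

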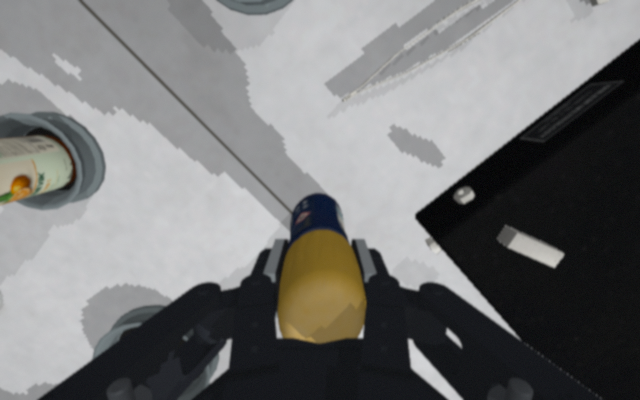

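Held at gap 0.402, about the 36 mm side. Carry to nest 3.

play_rows(
  series=[
    [-0.03,0,0,0],
    [-0.065,0,0,0],
    [-0.08,0,0,0],
    [-0.08,-0.008,-0.035,0],
    [-0.08,-0.018,-0.075,0],
    [-0.08,-0.028,-0.115,0],
    [-0.08,-0.034,-0.148,0],
    [-0.08,-0.037,-0.162,0],
    [-0.08,-0.037,-0.162,0],
    [-0.08,-0.037,-0.162,0],
    [-0.08,-0.037,-0.162,0],
    [-0.08,-0.037,-0.162,0],
  ],
)

```text
t: 19.05
tcp_pos: [0.4621, 0.241, 0.1255]
tool_rot: [0.255, 0.659, -0.255, 0.66]
force: [0.0, 1.0, -1.1]
finger_gap: 0.399
```

```bash
python3 - <<'E'
from h import *
st=manip.sense();print(st['t'],st['tcp_pos'],st['force'],st['finger_gap'],plan([.459,.2425,.0496])+[0,0,.0015])
s=save('wrist','w14')
E
```

```text
19.05 [0.46213129 0.2410344  0.12545233] [ 0.02499767  1.04605902 -1.07218266] 0.3985538674946981 [ 0.0758 -0.0011 -0.0019]
```

View pics/w14.png

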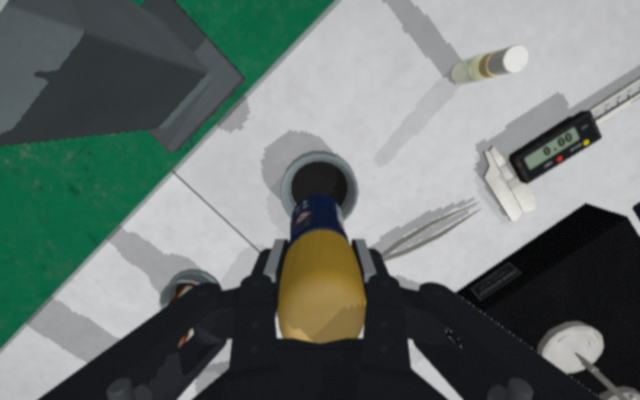

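Nest 3 at (320,185) is aligned, so I lower it.

play_rows(
  series=[
    [0.025,-0.001,-0.002,0],
    [0.045,-0.001,-0.002,0],
    [0.06,-0.001,-0.002,0],
    [0.07,-0.001,-0.002,0],
    [0.075,-0.001,-0.002,0],
    [0.077,-0.001,-0.002,0],
    [0.077,-0.001,-0.002,0],
    [0.077,-0.001,-0.002,0],
  ],
)

```text
t: 19.9
tcp_pos: [0.4595, 0.2409, 0.0493]
tool_rot: [0.254, 0.659, -0.255, 0.66]
force: [-1.4, -3.2, 6.0]
finger_gap: 0.402
```

```bash
python3 - <<'E'
from h import *
st=manip.sense();print(st['t'],st['tcp_pos'],st['force'],st['finger_gap'],plan([.459,.2425,.0496])+[0,0,.0015])
s=save('wrist','w15')
E
```

```text
19.9 [0.45948483 0.24090311 0.04930753] [-1.43094203 -3.18030125  6.02617365] 0.40245248323005867 [-0.0003  0.0009  0.0001]
```

View pics/w15.png

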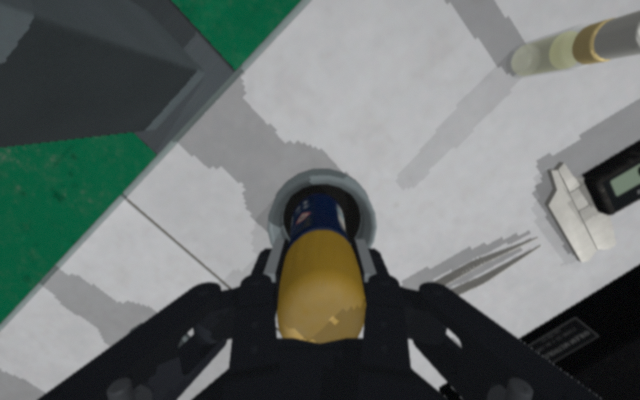

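play_rows(
  series=[
    [0,0,0,0],
    [0,0,0,0],
    [0,0,0,0],
    [0,0,0,0],
    [0,0,0,0],
    [-0.02,0,0,0],
    [-0.05,0,0,0],
    [-0.09,0,0,0],
    [-0.13,0,0,0],
    [-0.14,0,0,0],
    [-0.14,0,0,0],
    [-0.14,0,0,0],
  ],
  claw=75,
)

```text
t: 21.15
tcp_pos: [0.4584, 0.2409, 0.1883]
tool_rot: [0.254, 0.66, -0.255, 0.66]
force: [-1.2, 0.4, -0.4]
finger_gap: 0.75
```

```bash
python3 - <<'E'
from h import *
st=manip.sense();print(st['t'],st['tcp_pos'],st['force'],st['finger_gap'],plan([.4642,-.078,.19]))
s=save('wrist','w16')
E
```

```text
21.15 [0.45842528 0.24091344 0.18834539] [-1.23493208  0.40308237 -0.40841077] 0.7503422202527082 [-0.001  -0.2323  0.2186]
```

View pics/w16.png

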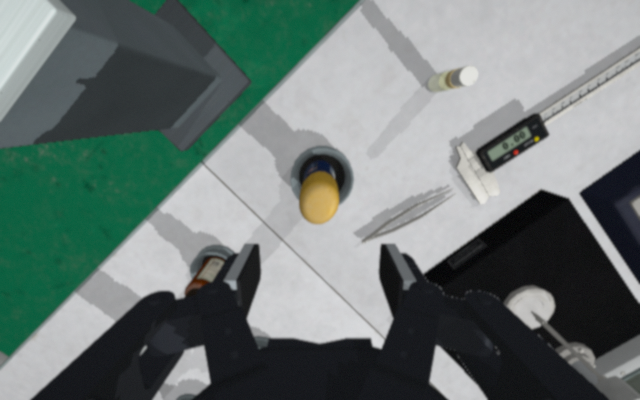

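The roll-on stands in nest 3. Now the jar, fully open.

play_rows(
  series=[
    [0,-0.03,0.028,0],
    [0,-0.06,0.056,0],
    [0,-0.093,0.087,0],
    [0,-0.126,0.118,0],
    [0,-0.16,0.15,0],
    [0,-0.193,0.181,0],
    [0,-0.22,0.207,0],
    [0,-0.232,0.219,0],
    [0,-0.232,0.219,0],
    [0,-0.232,0.219,0],
    [0,-0.232,0.219,0],
  ],
  claw=100,
)

```text
t: 22.3
tcp_pos: [0.4634, -0.0769, 0.1876]
tool_rot: [0.253, 0.661, -0.255, 0.658]
force: [-1.0, -0.6, 1.2]
finger_gap: 1.002
```

```bash
python3 - <<'E'
from h import *
st=manip.sense();print(st['t'],st['tcp_pos'],st['q'],st['finger_gap'],plan([.4642,-.078,.03]))
s=save('wrist','w17')
X=cloud(s)
m=(np.hypot(X[...,0]-.4642,X[...,1]+.078)<.05)&(X[...,2]>.07)&(X[...,2]<.095)
P=X[m];print(len(P),(P[:,:2].max(0)+P[:,:2].min(0))/2,P.mean(0))
E
```

```text
22.3 [ 0.46344104 -0.07693226  0.18758339] [-0.40114144  0.38970334  1.85601742 -0.003724    0.90000712 -1.23362684] 1.0024475356481226 [0.1576 0.0004 0.0017]
2891 [ 0.46248739 -0.07718386] [ 0.46157814 -0.07640552  0.0816109 ]
```

View pics/w17.png

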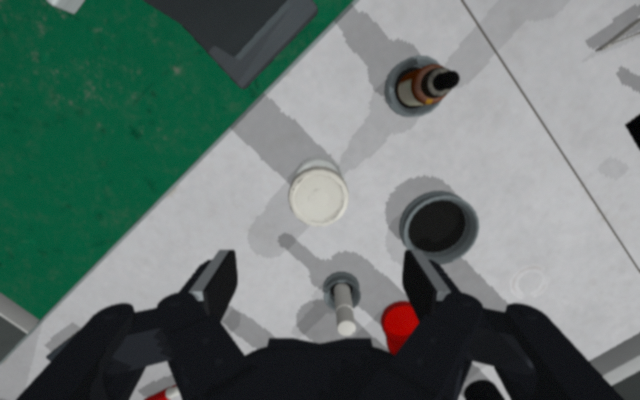

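The jar lid at (318,195) is centred between the fingers.

play_rows(
  series=[
    [0.03,0,0.001,0],
    [0.07,0,0.001,0],
    [0.11,0,0.001,0],
    [0.14,0,0.001,0],
    [0.155,0,0.001,0],
    [0.162,0,0.001,0],
    [0.162,0,0.001,0],
    [0.162,0,0.001,0],
  ],
)

```text
t: 23.15
tcp_pos: [0.4642, -0.0774, 0.0265]
tool_rot: [0.253, 0.661, -0.255, 0.659]
force: [-0.0, 0.1, -0.1]
finger_gap: 0.999
```

play_rows(
  series=[
    [0,0,0,0],
    [0,0,0,0],
    [0,0,0,0],
    [0,0,0,0],
    [0,0,0,0],
    [0,0,0,0],
    [0,0,0,0],
  ],
  claw=0,
  force=50,
)

```text
t: 23.85
tcp_pos: [0.4647, -0.0777, 0.028]
tool_rot: [0.253, 0.66, -0.255, 0.66]
force: [-0.9, -1.0, 8.4]
finger_gap: 0.666
```

```bash
python3 - <<'E'
from h import *
st=manip.sense();print(st['t'],st['tcp_pos'],st['force'],st['finger_gap'],plan([.4632,-.0775,.025]),plan([.604,-.0115,.13]))
s=save('wrist','w18')
E
```

```text
23.85 [ 0.46465365 -0.07772965  0.02803746] [-0.92744605 -1.04854226  8.36244845] 0.6662112793048022 [ 0.003  -0.0008 -0.0012] [-0.1023  0.1423  0.0591]
```

View pics/w18.png

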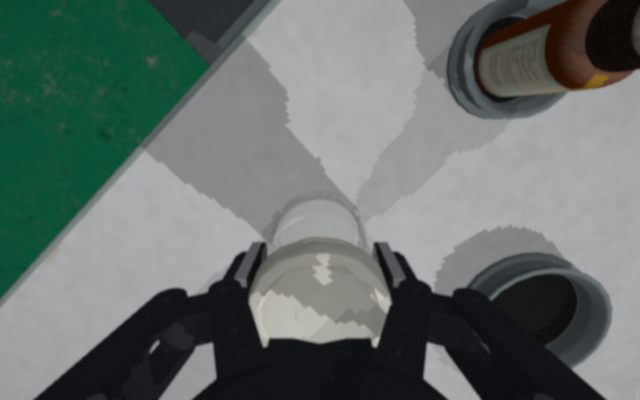

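Held at gap 0.666. Carry to nest 4.

play_rows(
  series=[
    [-0.025,0,0,0],
    [-0.055,0,0,0],
    [-0.075,0,0,0],
    [-0.08,0.025,0.01,0],
    [-0.08,0.06,0.025,0],
    [-0.08,0.095,0.04,0],
    [-0.08,0.128,0.053,0],
    [-0.08,0.142,0.06,0],
    [-0.08,0.142,0.06,0],
    [-0.08,0.142,0.06,0],
    [-0.08,0.142,0.06,0],
    [-0.08,0.142,0.06,0],
  ],
)

```text
t: 25.1
tcp_pos: [0.6031, -0.0128, 0.1076]
tool_rot: [0.253, 0.66, -0.256, 0.659]
force: [-0.7, 0.3, -2.7]
finger_gap: 0.664
```

```bash
python3 - <<'E'
from h import *
st=manip.sense();print(st['t'],st['tcp_pos'],st['force'],st['finger_gap'],plan([.604,-.0115,.032])+[0,0,.0012])
s=save('wrist','w19')
E
```

```text
25.1 [ 0.60313414 -0.01282157  0.10758906] [-0.69956769  0.32726487 -2.72594239] 0.6635923686075069 [0.0756 0.0018 0.001 ]
```

View pics/w19.png

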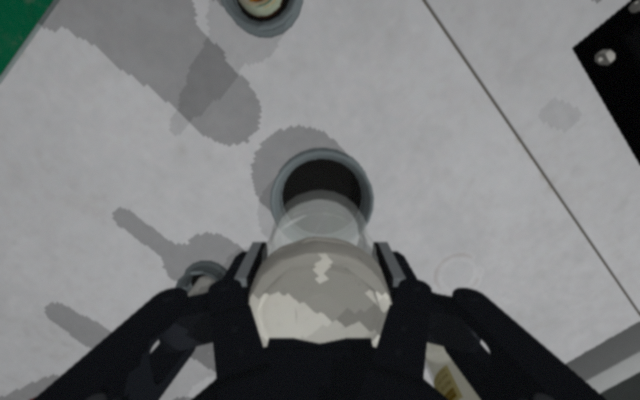

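Nest 4 at (322,190) is aligned below the jar.

play_rows(
  series=[
    [0.025,0.002,0.001,0],
    [0.045,0.002,0.001,0],
    [0.06,0.002,0.001,0],
    [0.07,0.002,0.001,0],
    [0.075,0.002,0.001,0],
    [0.077,0.002,0.001,0],
    [0.077,0.002,0.001,0],
    [0.077,0.002,0.001,0],
  ],
)

```text
t: 25.95
tcp_pos: [0.6047, -0.0124, 0.0322]
tool_rot: [0.253, 0.661, -0.256, 0.659]
force: [-3.9, -0.5, 6.1]
finger_gap: 0.66
```

```bash
python3 - <<'E'
from h import *
st=manip.sense();print(st['t'],st['tcp_pos'],st['force'],st['finger_gap'],plan([.604,-.0115,.032])+[0,0,.0012])
s=save('wrist','w20')
E
```

```text
25.95 [ 0.60473887 -0.01235062  0.03221533] [-3.93369531 -0.48348716  6.0873971 ] 0.6603545819231165 [2.e-04 1.e-04 1.e-04]
```

View pics/w20.png

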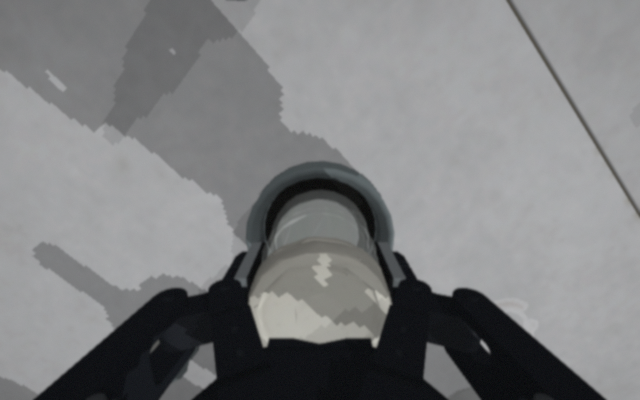

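Seated on the floor at 6 N. Release, rise and look again with every camera.

play_rows(
  series=[
    [0,0,0,0],
    [0,0,0,0],
    [0,0,0,0],
    [0,0,0,0],
    [0,0,0,0],
    [-0.02,0,0,0],
    [-0.05,0,0,0],
    [-0.09,0,0,0],
    [-0.13,0,0,0],
    [-0.17,0,0,0],
    [-0.2,0,0,0],
    [-0.2,0,0,0],
    [-0.2,0,-0.04,0],
    [-0.2,0,-0.08,0],
    [-0.2,0,-0.1,0],
    [-0.2,0,-0.1,0],
    [-0.2,0,-0.1,0],
    [-0.2,0,-0.1,0],
  ],
  claw=95,
)

```text
t: 27.8
tcp_pos: [0.5324, 0.0546, 0.2319]
tool_rot: [0.253, 0.66, -0.256, 0.659]
force: [0.7, 0.1, -0.0]
finger_gap: 0.947
```

```bash
python3 - <<'E'
from h import *
st=manip.sense();print(st['t'],st['tcp_pos'],st['force'],abs(st['qd']).max())
for n in['wrist','side','top']: s=save(n,n+'F')
a=load('sideF')['image'];cv2.imwrite('pics/sFc.png',cv2.resize(a[130:350,200:420],None,fx=2.7,fy=2.7,interpolation=cv2.INTER_CUBIC))
for cam in ['wristF','sideF','topF']:
  X=cloud(load(cam)).reshape(-1,3)
  for n,c in [('tube',(.593,-.157)),('drop',(.4563,.0625)),('roll',(.459,.2425)),('jar',(.604,-.0115)),('vial',(.4657,.4007)),('orange',(.6133,-.2962)),('red',(.686,-.1257))]:
    P=X[(np.hypot(X[:,0]-c[0],X[:,1]-c[1])<.035)&(X[:,2]>.03)&(X[:,2]<.13)]
    if len(P)<8: print(cam,n,'-');continue
    zt=np.percentile(P[:,2],97);Q=P[P[:,2]>zt-.008];print(cam,n,'top z %.3f'%zt,((Q[:,:2].max(0)+Q[:,:2].min(0))/2-c).round(4))
E
```

```text
27.8 [0.53239467 0.05460992 0.23190236] [ 0.724369    0.11588042 -0.00192869] 0.007833979691250312
wristF tube top z 0.078 [0.0013 0.0051]
wristF drop top z 0.106 [0.0001 0.0009]
wristF roll top z 0.104 [ 0.0083 -0.0126]
wristF jar top z 0.087 [0.     0.0011]
wristF vial -
wristF orange top z 0.077 [-0.0003  0.0018]
wristF red top z 0.075 [-0.0137  0.0179]
sideF tube top z 0.077 [0.0009 0.0002]
sideF drop top z 0.103 [ 0.     -0.0009]
sideF roll top z 0.112 [-0.0023 -0.0049]
sideF jar top z 0.088 [ 0.0007 -0.0024]
sideF vial top z 0.078 [-0.0015 -0.002 ]
sideF orange top z 0.078 [ 0.0007 -0.0008]
sideF red top z 0.083 [-0.0017 -0.0016]
topF tube top z 0.077 [0.0013 0.0001]
topF drop -
topF roll top z 0.111 [0.0001 0.0066]
topF jar top z 0.087 [-0.0004 -0.0036]
topF vial top z 0.079 [0.0001 0.0006]
topF orange top z 0.078 [-0.0004  0.0003]
topF red top z 0.083 [-0.0001  0.0002]
```

View pics/wristF.png

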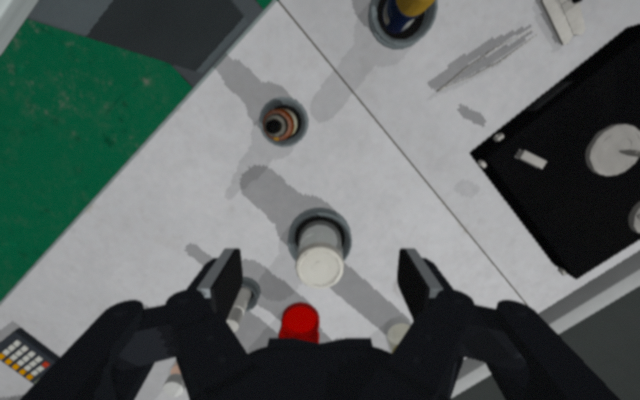

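View pics/sFc.png

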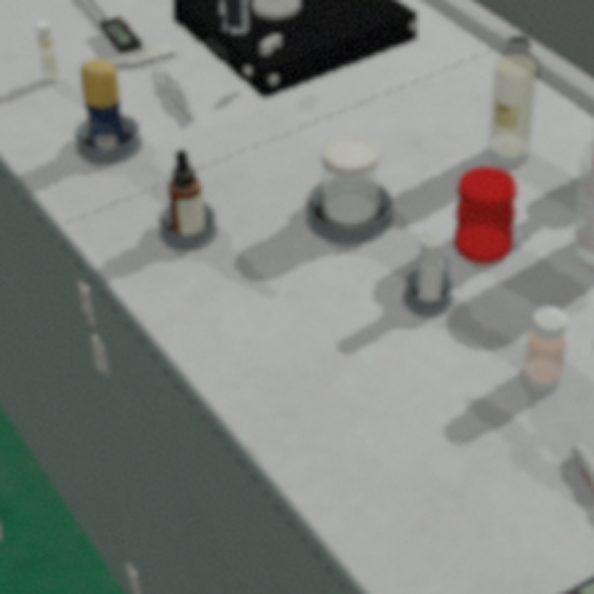

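View pics/topF.png

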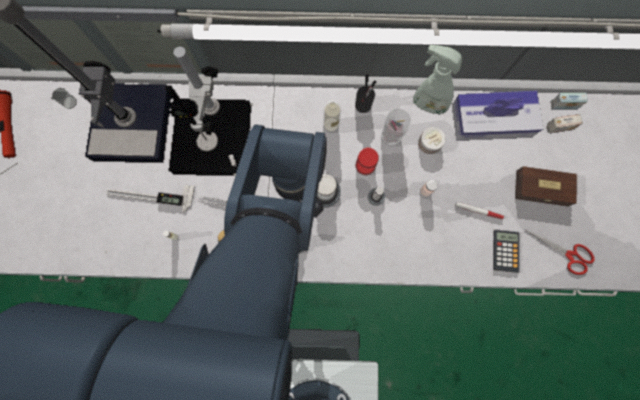

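All four samples stand upright in their nests, with top heights 4 mm up as expected. The bystanders and the red jar have not moved, and the arm is clear. I hand in.

```bash
python3 -c "
from station import manip
print(manip.sign_off())"
```

```text
the job is handed in; nothing more can be done
None
```

All four samples are standing upright in their nests: the tube in nest 1, the dropper bottle in nest 2, the roll-on in nest 3 and the jar in nest 4. I placed them in that order and handed the job in at about 28 s of the 120 s allowed.

**Samples:** The last camera views show all four upright. The measured tops (77, 103–106, 111–112 and 87–88 mm) are about what I expect with each standing on a nest floor 4 mm up. The side and wrist views put the tube, dropper and jar within about 5 mm of their nest centres.

**Left alone:** The side and top views place the spray vial, orange bottle and red jar within about 3 mm of where they started, still standing. The gripper was clear of everything at hand-in.

**Checks that disagreed:** The arm hid the dropper from the top camera. The wrist view only partly saw the roll-on and the red jar and had no reading of the vial. Its offsets for those two were therefore off (about 15 mm for the roll-on, 22 mm for the red jar). The top view, partly blocked too, put the roll-on 6.6 mm off centre. I relied on the side view for the roll-on and on the side and top views for the red jar and vial.

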